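Load the backup cartridge into the drive dock

ROBOT

A 7-joint arm with a two-finger parallel gripper is mounted at the origin on the work surface. World frame = base frame: x ahead of the robot, y to its left, z up, the work surface at z = 0. Lengths are in m, angles in rad, forces in N, time in s.
With the tool pointing down it reaches from about 0.4 to 0.85 m from the base axis. Payload 10.4 kg.
Tool frame: the origin (TCP) lies between the finger pads; the fingertips stand ahead of it and the grasp point (between the pads) lies 5 mm behind it (manip.tip_extent is the z of the fingertips in the tool frame, in m); z points along the fingers, y is the line along which they close (so a half turn about z gives the same grasp; the last joint's range is limited). The gripper opens to 85 mm and grips with 20 to 120 N. Pads are 22 mm wide; open, the fingers measure 114 mm over their backs; the gripper's body (76 mm by 85 mm) begins 54 mm behind the grasp point. The pads swing forward as they close: fully open they stand 13 mm farther back than shut.
Start: joints at [1.192, 0.332, -0.065, 1.46, 0.022, 1.35, -0.088], TCP at [0.218, -0.586, 0.245] pointing down, gripper open.
Joint ranges: [-2.6, 2.6], [-0.5, 2.12], [-1.47, 1.34], [0.16, 2.42], [-1.27, 4.41], [0.06, 2.06], [-2.6, 2.6]. Speed limits (rad/s): [2.22, 2.22, 2.79, 2.79, 3.14, 3.14, 3.14].

INTERFACE

Orientations are given as a unit quaternion [x, y, z, w].
In Python, from workcell import status, viewer, manip gives the robot as it stands.
- The arm moves only by the tool play_rows, never from a script. Its argument "plan" is one flat list of numbers, 7 for each row, row after row: the turn, a rotation vector about the tool's x, y, z in degrees, then the shift along the tool's x, y, z in m, then the opening, from 0 (shut) to 1 (fully open). In form: [ax, ay, az, dx, dy, dz, grip, ax, ay, az, dx, dy, dz, grip, ...]. A call has 1 to 20 rows; each row is the pose to reach, as a shift and turn from the pose commanded when the call began, along the tool's axes at that moment; what a row does not reach only later rows make up. A row lasts 1/8 s, in which the tool goes at most 62.5 mm and 10.7 degrees, less where a joint would pass 70% of its speed; a pose out of reach is approached as far as the arm can. A call with a gripper value outside its range is refused whole. The fingers move at their own pace and stop on an object; "squeeze" is the grip in N (left out, the last holds). Time passes only in rows, so rows that repeat a pose let the fingers close. It gives the time, the measured TCP pose, the force, the opening and the grip force at its end, in the units of the state.
- status.get_obs(): the state, without advancing time (a new reading comes with each control period).
- viewer.camera(name): name is "scene" or "top"; returns the picture (420x560x3 uint8, red, green, blue); there is no depth.
- viewer.camera_model(name): a dict with "fx", "fy", "cx", "cy" (pixels), "R" (3x3) and "t" (3): a world point X has camera coordinates R X + t. Camera axes: x right, y down, z forward; pixel columns grow to the right and rows downward; lengths in m; the calibration is good to about 2 mm. A picture is of the moment at which its call begins. camera_model takes no time and is no camera call.
- manip.hand_in(): hands the job in; it is judged then, once.
The state is a dict: "clock": time; "joint_pos": joint angles; "joint_velocities": joint speeds; "tau": joint torques, N m; "position": TCP position; "ee_rot": TCP orientation; "ft_force": force on the tool from outside, world axes, zero at the start; "torque": the same for the moment, N m; "grip_width": opening from 0.0 (shut) to 1.0 (fully open); "grasp_force": force on a finger pad.
Only numpy, scipy, OpenCV 4.12 (cv2) and the standard library are available. Lean on these libraries where they do the work, as an engineer would, in place of code of your own. Each camera call takes 0.05 s, during which the arm holds its last target. There are 200 camera calls.

TASK

Two disk cartridges stand in the aluminium rack on the lab's computer desk. Take the taller one out of the rack and slide it down upright into the slot of the white dock until it is fully home; keep hold of it until its foot is well inside the slot rather than dropping it in, then let go. Leave the smaller cartridge standing in the rack.

Things in the scene. Friction and masses are not known exactly. Their poses are not given: they have to be found in the camera images.
- tall_cartridge: The taller disk cartridge: a flat upright black plastic slab 87 mm wide (its x), 24 mm thick (its y) and 119 mm tall (its z, up), 0.18 to 0.35 kg, paper label on both broad faces. Origin: centre of its underside. Grip it across the 24 mm thickness near its top. It starts loose and upright in one of the rack's two bays, and pulls straight up. Either way round fits the dock.
- small_cartridge: The smaller black cartridge, not to be moved: 60 mm wide (x), 24 mm thick (y), 80 mm tall (z). Origin: centre of its underside. It stands in the other bay of the rack, broad faces parallel to the tall one's and 86 mm from it, centre to centre along y.
- rack: Fixed low aluminium rack, 112 mm (x) by 186 mm (y), walls 44 mm high above the desk. Origin: centre of its underside, on the desk. Two open-topped bays centred at y = -43 and +43 mm, floor 8 mm above the desk; each is 30 mm wide along y and 96 mm along x, so a cartridge stands in it with its axes along the rack's. It stands on one side of the desk and the dock on the other; the sides vary.
- dock: Fixed white plastic drive dock, 160 mm (x) by 100 mm (y) by 70 mm high. Origin: centre of its underside, on the desk. A single slot in the middle of its top takes the tall cartridge upright with the cartridge's wide axis x along the dock's x: slot 101 mm (x) by 36 mm (y), so 7 and 6 mm to spare on each side. A grey flared mouth, 124 by 58 mm at the top (z = 70 mm), narrows to the slot at z = 54 mm; the slot is then straight down to its floor at z = 12 mm.
- dock_slot (a point): Centre of the slot's floor, 12 mm above the dock's underside (58 mm below the dock's top); axes as the dock's. When fully home the tall cartridge's origin lies here and its top stands 131 mm above the desk.
Things that resemble listed ones, but are neither listed nor needed, are in the scene too. Leave any orange look-alike of the dock alone. Leave any red look-alike of the tall_cartridge alone.

How it is judged:
By the outcome, as a careful person would: the job done as asked, in the order asked, and still so for the second after the job is handed in, with the robot touching nothing.
It also fails if it takes over 40 s, if anything falls off the work surface, if the arm or the gripper's body presses on something with over 40 N, if the wrist force passes 120 N, or if a joint passes its speed limit or range.

## Working session

There is one attempt and no reset: what is moved stays moved. The work goes in short steps, Python scripts to look and compute and a tool call to move; the robot and the scene stay as the last step left them, time stands still between calls to the robot, and variables do not carry over. Pictures are saved under pics/ and viewed, at most 10 in all, crops included, and the job is handed in when it is done.

Besides the shell and the picture viewer there is one more tool, called as a command line: name --argument value ..., lists and objects as JSON in quotes. play_rows: Moves the arm, as the interface text tells. Its arguments: {"type":"object","properties":{"plan":{"type":"array","items":{"type":"number"}},"squeeze":{"type":"number"}},"required":["plan"]}

```bash
mkdir -p pics
python3 - <<'E'
from workcell import status, viewer, manip
import cv2
s=status.get_obs()
print(s['clock'],s['position'],s['ee_rot'],s['grip_width'],manip.tip_extent)
for n in('scene','top'):
    cv2.imwrite(f'pics/{n}0.png',viewer.camera(n)[:,:,::-1]); print(n,viewer.camera_model(n))
E
```

```text
0.0 [ 0.21759789 -0.58551705  0.24452311] [ 9.84209866e-01  1.77004089e-01 -1.56614076e-04 -6.83178546e-04] 0.9986113976156138 0.014
scene {'fx': 546.6638655582477, 'fy': 546.6638655582477, 'cx': 277.0549125517337, 'cy': 214.5957089638396, 'R': array([[-0.8300985 ,  0.55760177, -0.00409098],
       [ 0.45992918,  0.68050889, -0.57041459],
       [-0.31528023, -0.47538186, -0.82134674]]), 't': array([ 0.37495894, -0.16353534,  1.32297302])}
top {'fx': 493.56609594132476, 'fy': 493.56609594132476, 'cx': 268.307071444294, 'cy': 207.60563911334953, 'R': array([[-0.00865223, -0.99995105, -0.00479936],
       [-0.99705112,  0.00899292, -0.07621152],
       [ 0.07625095,  0.00412581, -0.99708012]]), 't': array([-0.00144006,  0.44306293,  1.23890565])}
```

View pics/scene0.png

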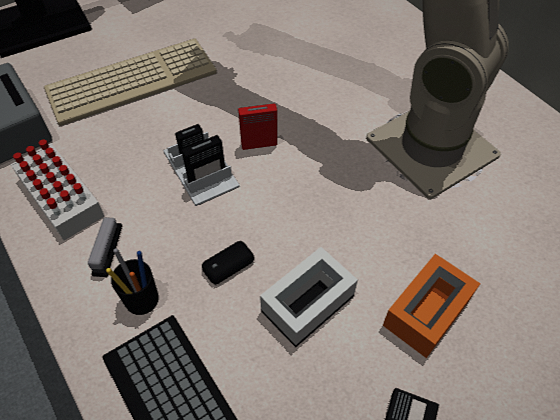

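View pics/top0.png

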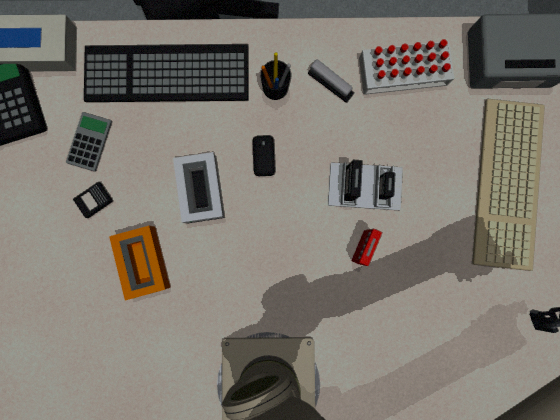

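The scene view shows the rack at about (203,165), with the tall cartridge nearer at (205,155), and the white dock at (308,295). In the top view the tall cartridge is at (352,180), the small one at (387,186) and the dock at (198,187).

```bash
cat > h.py <<'E'
import numpy as np,cv2
from workcell import viewer
def ray(n,uv,z):
    m=viewer.camera_model(n);R=np.array(m['R']);t=np.array(m['t'])
    uv=np.atleast_2d(uv).astype(float)
    d=np.c_[(uv[:,0]-m['cx'])/m['fx'],(uv[:,1]-m['cy'])/m['fy'],np.ones(len(uv))]@R
    c=-R.T@t
    return c+d*((z-c[2])/d[:,2])[:,None]
def proj(n,X):
    m=viewer.camera_model(n);p=np.atleast_2d(X)@np.array(m['R']).T+m['t']
    return np.c_[m['fx']*p[:,0]/p[:,2]+m['cx'],m['fy']*p[:,1]/p[:,2]+m['cy']]
E
python3 - <<'E'
import cv2,numpy as np
from h import *
t=cv2.imread('pics/top0.png');s=cv2.imread('pics/scene0.png')
f=lambda im,x,y,w,h,k:cv2.convertScaleAbs(cv2.resize(im[y:y+h,x:x+w],None,fx=k,fy=k,interpolation=cv2.INTER_CUBIC),alpha=1.3,beta=20)
a=f(t,320,150,100,75,4);b=f(t,160,140,100,75,4);c=f(s,150,110,100,75,4);d=f(s,250,235,133,100,3)
cv2.imwrite('pics/crops.png',np.vstack([np.hstack([a,b]),np.hstack([c,d[:300,:400] if d.shape[1]>=400 else cv2.copyMakeBorder(d,0,0,0,400-d.shape[1],0)])]))
# white top of dock in top view
hsv=cv2.cvtColor(t,cv2.COLOR_BGR2HSV)
print(t[160,190],t[170,180],t[200,340],t[200,300],t[185,370])
E
```

```text
[162 155 153] [161 159 152] [86 88 83] [140 150 151] [163 157 151]
```

View pics/crops.png

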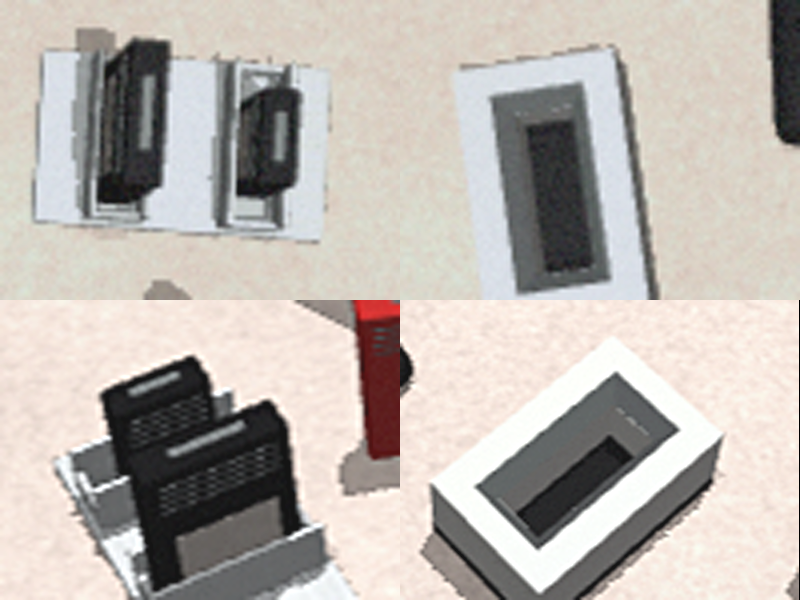

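The crops show the tall cartridge's top plate at about top pixel (357,177) and scene pixel (201,144). They also show the dock's grey mouth and dark slot, and clean white outlines on both the dock and the rack. I'll measure these next.

```bash
cat > m.py <<'E'
import cv2,numpy as np
from h import *
t=cv2.imread('pics/top0.png').astype(int);s=cv2.imread('pics/scene0.png').astype(int)
def blob(n,mask,box,z,name):
    m=np.zeros(mask.shape,np.uint8);x,y,w,h=box;m[y:y+h,x:x+w]=mask[y:y+h,x:x+w]*255
    c=max(cv2.findContours(m,cv2.RETR_EXTERNAL,cv2.CHAIN_APPROX_NONE)[0],key=cv2.contourArea)[:,0]
    P=(ray(n,c,z)[:,:2]*1000).astype(np.float32)
    r=cv2.minAreaRect(P);b=cv2.boxPoints(r);e=[b[1]-b[0],b[2]-b[1]];L=max(e,key=np.linalg.norm)
    a=np.degrees(np.arctan2(L[1],L[0]))%180
    print(name,'centre',np.round(r[0],1),'size',np.round(sorted(r[1]),1),'long axis deg',round(a,1))
white=lambda i:(i[...,0]>=i[...,2]-1)&(i.sum(2)>390)
blob('top',white(t),(168,145,62,85),.07,'dock top')
blob('scene',s.min(2)>240,(255,240,110,110),.07,'dock scene')
g=(t.max(2)<130)
blob('top',g,(182,158,30,56),.07,'mouth top')
blob('scene',(s.max(2)<170),(275,255,70,60),.07,'mouth scene')
blob('top',cv2.morphologyEx((white(t)).astype(np.uint8),cv2.MORPH_CLOSE,np.ones((25,25))),(322,152,90,70),.044,'rack top')
pt=(t.min(2)>75)&(t.max(2)<140)
blob('top',pt,(352,163,9,30),.127,'plate top')
ps=(s.min(2)>75)
blob('scene',ps,(188,136,27,18),.127,'plate scene')
pt=(t.max(2)<70)
blob('top',pt,(375,165,20,40),.088,'small')
print(t[166:190:3,350:366].sum(2)//3)
E
python3 m.py
```

```text
dock top centre [492.3 168.8] size [100.  159.2] long axis deg 8.0Traceback (most recent call last):
  File "m.py", line 13, in <module>
    blob('scene',s.min(2)>240,(255,240,110,110),.07,'dock scene')
    ~~~~^^^^^^^^^^^^^^^^^^^^^^^^^^^^^^^^^^^^^^^^^^^^^^^^^^^^^^^^^
  File "m.py", line 6, in blob
    c=max(cv2.findContours(m,cv2.RETR_EXTERNAL,cv2.CHAIN_APPROX_NONE)[0],key=cv2.contourArea)[:,0]
      ~~~^^^^^^^^^^^^^^^^^^^^^^^^^^^^^^^^^^^^^^^^^^^^^^^^^^^^^^^^^^^^^^^^^^^^^^^^^^^^^^^^^^^^
ValueError: max() iterable argument is empty
```

```bash
sed -i "s/s.min(2)>240/(s.min(2)>150)\&(s[...,0]>=s[...,2]-3)/; s/(s.max(2)<170),(275/(s.max(2)<130),(275/" m.py; python3 m.py; python3 -c "
import cv2;s=cv2.imread('pics/scene0.png');print(s[275,272:280],s[250,330])"
```

```text
dock top centre [492.3 168.8] size [100.  159.2] long axis deg 8.0
dock scene centre [491.9 168.3] size [ 99.  158.7] long axis deg 8.0
mouth top centre [492.3 168.1] size [ 59.2 125. ] long axis deg 8.0
mouth scene centre [491.3 167.5] size [ 58.  123.1] long axis deg 8.1
rack top centre [ 493.8 -245.9] size [108.5 183.6] long axis deg 85.9
plate top centre [ 503.1 -210.7] size [ 4.7 40. ] long axis deg 178.7
plate scene centre [ 503.1 -212.3] size [ 4.2 41.6] long axis deg 175.1
small centre [ 489.2 -290. ] size [35.2 90. ] long axis deg 174.3
[[ 36  36  12  20  26  21  23  21  16  18  20  41 103 154 154 159]
 [ 24  39  13  18  24  40  76  88  67  20  23  57 129 159 155 157]
 [ 39  11  19  21  16  44  97  88  56  26  16  54 127 157 157 157]
 [ 44  14  21  30  26  58  93  89  39  23  20  72 156 156 158 157]
 [ 26   3  11  19  27  52  97  88  39  19  19  83 157 156 155 159]
 [ 49   5  19  24  37  70  95  86  17  15  27  82 156 154 156 158]
 [ 27  10  22  21  39  82  94  72  19  22  43 103 155 156 156 155]
 [ 26  14  24  27  29  49  48  43  22  18  55 127 154 158 157 156]]
[[155 162 174]
 [157 164 176]
 [156 162 175]
 [156 163 176]
 [156 163 176]
 [156 163 175]
 [156 164 176]
 [154 162 175]] [156 163 177]
```

```bash
cat > m2.py <<'E'
from h import *
t=cv2.imread('pics/top0.png').astype(float).mean(2);s=cv2.imread('pics/scene0.png').astype(float).mean(2)
# top view: right (-y) top edge
e=[]
for r in range(163,192,2):
    c=next(c for c in range(357,372) if t[r,c]<90<=t[r,c+1]); e.append((c+(90-t[r,c])/(t[r,c+1]-t[r,c]),r))
P=ray('top',e,.127)*1000;k=np.polyfit(P[:,0],P[:,1],1);print('-y edge slope deg',np.degrees(np.arctan(k[0])),'y at x=500',np.polyval(k,500), np.round(P[:,1]-np.polyval(k,P[:,0]),1))
# crop corners, read by eye from pics/crops.png: far-left, far-right, near-right
print('top corners',np.round(ray('top',np.array([[133,42],[170,40],[160,186]])/4+[320,150],.127)*1000))
print('scene corners',np.round(ray('scene',np.array([[134,164],[270,103],[288,128],[150,190]])/4+[150,110],.127)*1000))
# predicted rack corners vs. seen (z=.044), seen by eye
q=np.array([[44,50],[330,70],[320,242],[33,220]])/4+[320,150]
Q=ray('top',q,.044)*1000;print('rack',np.round(Q),Q.mean(0).round(1))
cv2.imwrite('pics/tz.png',cv2.resize(np.hstack([cv2.imread('pics/top0.png')[155:215,335:385],cv2.imread('pics/scene0.png')[130:190,178:228]]),None,fx=8,fy=8,interpolation=cv2.INTER_CUBIC).clip(0,90)*2)
E
python3 m2.py
```

```text
-y edge slope deg -4.770850208531916 y at x=500 -222.40239392887656 [-0.5  0.  -0.2  0.5  0.2  0.5  0.2 -0.  -0.1 -0.4 -0.1 -0.3  0.2 -0.1
  0.2]
top corners [[ 543. -205.  127.]
 [ 544. -227.  127.]
 [ 459. -219.  127.]]
scene corners [[ 543. -217.  127.]
 [ 461. -214.  127.]
 [ 463. -193.  127.]
 [ 544. -196.  127.]]
rack [[ 553. -164.   44.]
 [ 539. -342.   44.]
 [ 431. -333.   44.]
 [ 446. -155.   44.]] [ 492.1 -248.2   44. ]
```

View pics/tz.png

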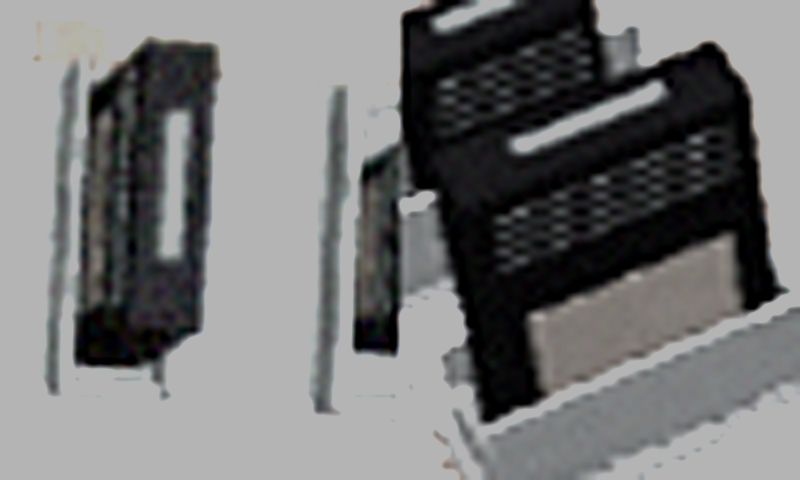

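The zoom shows the plate centred on the tall cartridge's top face. That puts the top centre at about (502,-211) mm with yaw -4.5°, and both views agree. The rack's outer outline is its low base, so the bay centre is consistent with that. Dock: (492,168), yaw 8°.

```bash
cat > g.py <<'E'
import sys,numpy as np
from scipy.spatial.transform import Rotation as R
from workcell import status
s=status.get_obs();A=R.from_quat(s['ee_rot']);p=np.array(s['position'])
print('clock',s['clock'],'p',p.round(4),'yaw',np.degrees(np.arctan2(*A.as_matrix()[[1,0],0])).round(2),'F',np.round(s['ft_force'],1),'w',s['grip_width'],s['grasp_force'])
for a in sys.argv[1:]:
    x,y,z,w=map(float,a.split(','))
    B=R.from_euler('z',w,degrees=True)*R.from_quat([1,0,0,0])
    print(a,(A.inv()*B).as_rotvec(degrees=True).round(2),A.inv().apply([x,y,z]-p).round(4))
E
python3 g.py .502,-.211,.22,-4.5 .502,-.211,.1,-4.5
```

```text
clock 0.1 p [ 0.2176 -0.5856  0.2446] yaw 20.39 F [ 0.3 -0.2  0.4] w 0.9998484590560055 0.0
.502,-.211,.22,-4.5 [-7.000e-02  2.000e-02  2.489e+01] [ 0.3971 -0.252   0.0249]
.502,-.211,.1,-4.5 [-7.000e-02  2.000e-02  2.489e+01] [ 0.3971 -0.2518  0.1449]
```

play_rows --plan '[0,0,3,0.05,-0.032,0.003,1,0,0,6,0.1,-0.063,0.006,1,0,0,9,0.15,-0.095,0.009,1,0,0,12,0.2,-0.126,0.012,1,0,0,15,0.25,-0.158,0.015,1,0,0,18,0.3,-0.19,0.018,1,0,0,22,0.35,-0.222,0.021,1,0,0,24.9,0.397,-0.252,0.025,1,0,0,24.9,0.397,-0.252,0.025,1,0,0,24.9,0.397,-0.252,0.025,1,0,0,24.9,0.397,-0.252,0.025,1]' --squeeze 40

```text
clock: 1.48
position: [0.5013, -0.2129, 0.2202]
ee_rot: [0.999, -0.041, -0.0, 0.0]
ft_force: [-0.1, -0.0, 0.1]
grip_width: 1.001
grasp_force: 0.0
```

```bash
python3 g.py .502,-.211,.1,-4.5; python3 -c "
import cv2,numpy as np
from workcell import viewer
a=viewer.camera('scene');b=viewer.camera('top')
f=lambda i,x,y:cv2.resize(i[y:y+100,x:x+100,::-1],(400,400),interpolation=cv2.INTER_CUBIC)
cv2.imwrite('pics/hover.png',np.hstack([f(a,140,90),f(b,305,130)]))"
```

```text
clock 1.475 p [ 0.5013 -0.2129  0.2202] yaw -4.64 F [-0.1 -0.   0.1] w 1.0011518489192672 0.0
.502,-.211,.1,-4.5 [ 0.03  0.02 -0.14] [ 0.0006 -0.002   0.1202]
```

View pics/hover.png

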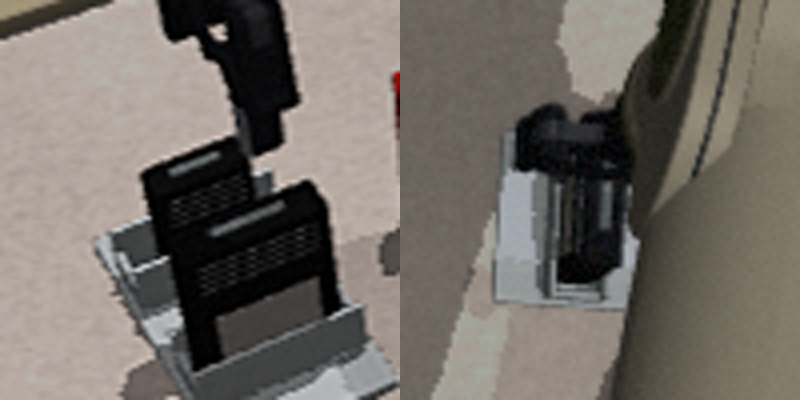

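The hover view shows the open fingers above the tall cartridge, whose plate is at crop (248,218) in the scene. Alignment is consistent, so I'll descend, correct the 2 mm offset, and close.

play_rows --plan '[0,0,0,0.0006,-0.002,0.03,1,0,0,0,0.0006,-0.002,0.06,1,0,0,0,0.0006,-0.002,0.085,1,0,0,0,0.0006,-0.002,0.105,1,0,0,0,0.0006,-0.002,0.12,1,0,0,0,0.0006,-0.002,0.12,1,0,0,0,0.0006,-0.002,0.12,1,0,0,0,0.0006,-0.002,0.12,0.5,0,0,0,0.0006,-0.002,0.12,0.35,0,0,0,0.0006,-0.002,0.12,0.2,0,0,0,0.0006,-0.002,0.12,0,0,0,0,0.0006,-0.002,0.12,0,0,0,0,0.0006,-0.002,0.12,0,0,0,0,0.0006,-0.002,0.12,0,0,0,0,0.0006,-0.002,0.12,0,0,0,0,0.0006,-0.002,0.12,0]' --squeeze 40

```text
clock: 3.58
position: [0.503, -0.2096, 0.1005]
ee_rot: [0.999, -0.039, 0.0, 0.0]
ft_force: [-0.2, -1.6, 4.7]
grip_width: 0.278
grasp_force: 41.4
```

```bash
python3 g.py
```

```text
clock 3.575 p [ 0.503  -0.2096  0.1005] yaw -4.52 F [-0.2 -1.6  4.7] w 0.27810847353847773 41.404940485954285
```

The width of 23.6 mm matches the cartridge. Lifting straight up.

play_rows --plan '[0,0,0,0,0,-0.01,0,0,0,0,0,0,-0.025,0,0,0,0,0,0,-0.045,0,0,0,0,0,0,-0.07,0,0,0,0,0,0,-0.095,0,0,0,0,0,0,-0.12,0,0,0,0,0,0,-0.135,0,0,0,0,0,0,-0.145,0,0,0,0,0,0,-0.145,0,0,0,0,0,0,-0.145,0,0,0,0,0,0,-0.145,0]' --squeeze 60

```text
clock: 4.95
position: [0.5025, -0.2093, 0.2445]
ee_rot: [0.999, -0.039, -0.001, -0.0]
ft_force: [-1.1, 0.0, -3.7]
grip_width: 0.27
grasp_force: 59.0
```

```bash
python3 g.py .492,.168,.245,8; python3 -c "
import cv2,numpy as np
from workcell import viewer
a=viewer.camera('scene')
cv2.imwrite('pics/lift.png',cv2.resize(a[30:210,100:280,::-1],(540,540),interpolation=cv2.INTER_CUBIC))"
```

```text
clock 4.95 p [ 0.5025 -0.2093  0.2445] yaw -4.51 F [-1.1  0.  -3.7] w 0.2696268964856741 59.03091788291931
.492,.168,.245,8 [ -0.03   0.06 -12.51] [-4.020e-02 -3.753e-01 -3.000e-04]
```

View pics/lift.png

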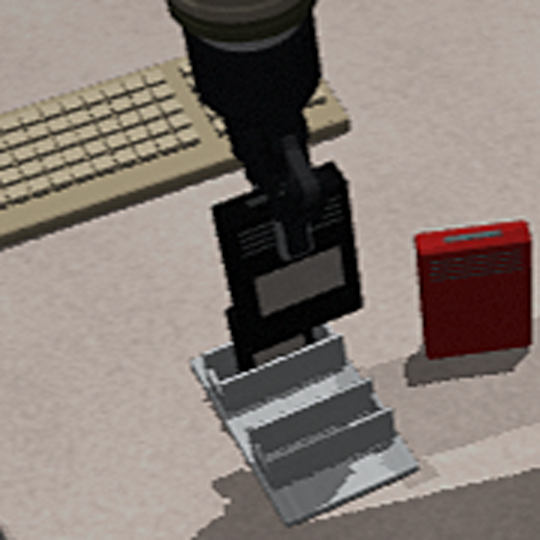

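The cartridge hangs upright at crop (288,250) and the small one is still in its bay. Carrying it over the dock.

play_rows --plan '[0,0,-0.5,-0.002,-0.015,0,0,0,0,-1.5,-0.005,-0.045,0,0,0,0,-3,-0.009,-0.085,0,0,0,0,-4.5,-0.014,-0.13,0,0,0,0,-6,-0.019,-0.175,0,0,0,0,-7.5,-0.024,-0.22,0,0,0,0,-9,-0.028,-0.265,0,0,0,0,-10.5,-0.033,-0.31,0,0,0,0,-11.7,-0.037,-0.345,0,0,0,0,-12.3,-0.039,-0.365,0,0,0,0,-12.5,-0.04,-0.375,0,0,0,0,-12.5,-0.04,-0.375,0,0,0,0,-12.5,-0.04,-0.375,0,0,0,0,-12.5,-0.04,-0.375,0]'

```text
invalid input
```

```bash
python3 g.py .492,.168,.17,8 .492,.168,.106,8; python3 -c "
import cv2,numpy as np
from workcell import viewer
a=viewer.camera('scene');b=viewer.camera('top')
cv2.imwrite('pics/sc1.png',a[:,:,::-1])
f=lambda i,x,y,n:cv2.resize(i[y:y+n,x:x+n,::-1],(400,400),interpolation=cv2.INTER_CUBIC)
cv2.imwrite('pics/dockhover.png',np.hstack([f(a,230,160,200),f(b,140,130,100)]))"
```

```text
clock 5.0 p [ 0.5026 -0.2093  0.2447] yaw -4.51 F [-0.6  0.5 -3.2] w 0.27475390948509926 59.031198620796204
.492,.168,.17,8 [ -0.02   0.05 -12.51] [-0.0402 -0.3753  0.0748]
.492,.168,.106,8 [ -0.02   0.05 -12.51] [-0.0401 -0.3753  0.1388]
```

View pics/dockhover.png

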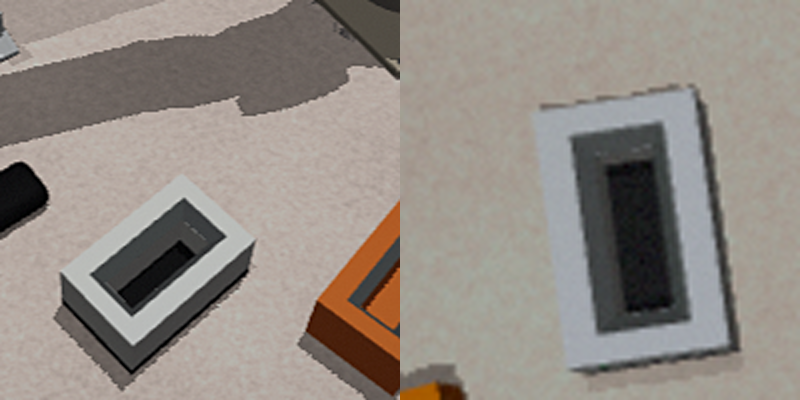

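The arm did not move because the call was rejected; the view shows an empty, unobstructed dock (slot at scene crop (155,275)). I'll resend with squeeze stated.

play_rows --plan '[0,0,-0.5,-0.002,-0.015,0,0,0,0,-1.5,-0.005,-0.045,0,0,0,0,-3,-0.009,-0.085,0,0,0,0,-4.5,-0.014,-0.13,0,0,0,0,-6,-0.019,-0.175,0,0,0,0,-7.5,-0.024,-0.22,0,0,0,0,-9,-0.028,-0.265,0,0,0,0,-10.5,-0.033,-0.31,0,0,0,0,-11.7,-0.037,-0.345,0,0,0,0,-12.3,-0.039,-0.365,0,0,0,0,-12.5,-0.04,-0.375,0,0,0,0,-12.5,-0.04,-0.375,0,0,0,0,-12.5,-0.04,-0.375,0,0,0,0,-12.5,-0.04,-0.375,0,0]' --squeeze 60

```text
clock: 6.85
position: [0.4927, 0.1665, 0.2452]
ee_rot: [0.998, 0.069, -0.0, 0.0]
ft_force: [0.1, -0.6, -3.2]
grip_width: 0.275
grasp_force: 59.1
```

```bash
python3 g.py .492,.168,.17,8 .492,.168,.106,8; python3 -c "
import cv2,numpy as np
from workcell import viewer
a=viewer.camera('scene');b=viewer.camera('top')
cv2.imwrite('pics/sc2.png',a[:,:,::-1])
f=lambda i,x,y,n:cv2.resize(i[y:y+n,x:x+n,::-1],(400,400),interpolation=cv2.INTER_CUBIC)
cv2.imwrite('pics/dockhover2.png',np.hstack([f(a,230,160,200),f(b,140,130,100)]))"
```

```text
clock 6.85 p [0.4927 0.1665 0.2452] yaw 7.88 F [ 0.1 -0.6 -3.2] w 0.27509825266433474 59.14341151714325
.492,.168,.17,8 [ 0.02  0.   -0.12] [-0.0005 -0.0016  0.0752]
.492,.168,.106,8 [ 0.02  0.   -0.12] [-0.0005 -0.0017  0.1392]
```

View pics/dockhover2.png

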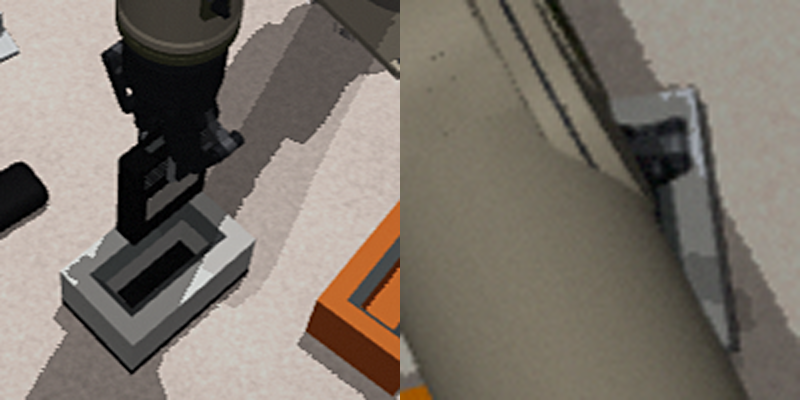

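The cartridge hangs above the mouth, with its near bottom corner at crop (132,243), which is scene pixel (296,281.5). I'll check that against the expected corner.

Run:
```python
from h import *
print(ray('scene',[[296,281.5],[332,256]],.1525))
c,s=np.cos(np.radians(7.9)),np.sin(np.radians(7.9))
for u in(43.5,-43.5): print(492.7+c*u-s*12,166.5+s*u+c*12)
```

```text
[[0.5316128  0.17881808 0.1525    ]
 [0.44920004 0.17293702 0.1525    ]]
534.1378270984206 184.36495131147558
447.9635037966878 172.40727580624383
```

The corner agrees to within reading error. Lowering until the foot is about 15 mm below the straight slot's entry.

play_rows --plan '[0,0,0,-0.0005,-0.0015,0.02,0,0,0,0,-0.0005,-0.0015,0.04,0,0,0,0,-0.0005,-0.0015,0.06,0,0,0,0,-0.0005,-0.0015,0.075,0,0,0,0,-0.0005,-0.0015,0.082,0,0,0,0,-0.0005,-0.0015,0.088,0,0,0,0,-0.0005,-0.0015,0.094,0,0,0,0,-0.0005,-0.0015,0.1,0,0,0,0,-0.0005,-0.0015,0.106,0,0,0,0,-0.0005,-0.0015,0.112,0,0,0,0,-0.0005,-0.0015,0.112,0,0,0,0,-0.0005,-0.0015,0.112,0]' --squeeze 60

```text
clock: 8.45
position: [0.4919, 0.169, 0.1334]
ee_rot: [0.998, 0.07, 0.0, 0.0]
ft_force: [0.2, -0.3, -3.1]
grip_width: 0.272
grasp_force: 59.1
```

play_rows --plan '[0,0,0,0,0,0.006,0,0,0,0,0,0,0.012,0,0,0,0,0,0,0.018,0,0,0,0,0,0,0.022,0,0,0,0,0,0,0.025,0,0,0,0,0,0,0.027,0,0,0,0,0,0,0.028,0,0,0,0,0,0,0.028,0,0,0,0,0,0,0.028,0]' --squeeze 60

```text
clock: 9.57
position: [0.4919, 0.169, 0.1054]
ee_rot: [0.998, 0.07, 0.0, 0.0]
ft_force: [0.5, 1.0, -3.5]
grip_width: 0.276
grasp_force: 59.1
```

play_rows --plan '[0,0,0,0,0,0.0005,0,0,0,0,0,0,0.001,0,0,0,0,0,0,0.001,0]' --squeeze 60

```text
clock: 9.95
position: [0.4919, 0.169, 0.1046]
ee_rot: [0.998, 0.07, 0.0, 0.0]
ft_force: [-2.6, -1.4, 2.6]
grip_width: 0.279
grasp_force: 59.7
```

The wrist force went from -3.5 to +2.6 N at the expected height, so the foot is on the slot floor. Releasing and rising.

play_rows --plan '[0,0,0,0,0,0,0.35,0,0,0,0,0,0,0.5,0,0,0,0,0,0,0.8,0,0,0,0,0,0,0.8,0,0,0,0,0,0,0.8,0,0,0,0,0,0,0.8,0,0,0,0,0,-0.01,0.8,0,0,0,0,0,-0.03,0.8,0,0,0,0,0,-0.06,0.8,0,0,0,0,0,-0.1,0.8,0,0,0,0,0,-0.13,0.8,0,0,0,0,0,-0.15,0.8,0,0,0,0,0,-0.15,0.8,0,0,0,0,0,-0.15,0.8]' --squeeze 60

```text
clock: 11.7
position: [0.4915, 0.1688, 0.2537]
ee_rot: [0.998, 0.07, -0.0, 0.0]
ft_force: [-0.7, 0.8, -1.1]
grip_width: 0.803
grasp_force: 0.0
```

```bash
python3 g.py; python3 -c "
import cv2
from workcell import viewer
a=viewer.camera('scene')
cv2.imwrite('pics/end.png',cv2.resize(a[80:380,140:440,::-1],(600,600),interpolation=cv2.INTER_CUBIC))"
```

```text
clock 11.7 p [0.4915 0.1688 0.2537] yaw 7.98 F [-0.7  0.8 -1.1] w 0.8025037564312426 0.0
```

View pics/end.png

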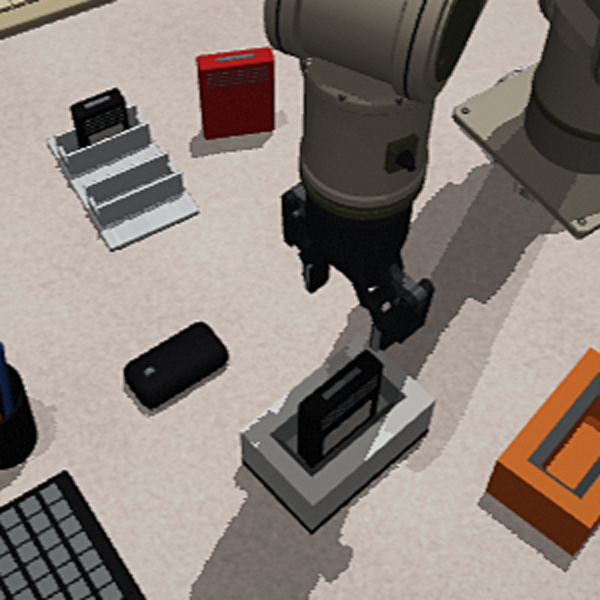

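The final view shows the cartridge seated in the dock with its top plate at crop (342,375). The gripper is clear above it, and the small cartridge is standing in the rack at (98,115). Last step is a height check before handing in.

Run:
```python
from h import *
from workcell import manip
p=proj('scene',[[.492,.169,.131],[.492,.169,.141]]);print('expected crop px home / 10mm high',(p-[140,80])*2)
if np.linalg.norm((p[0]-[140,80])*2-[342,375])<10: print(manip.hand_in())
```

```text
expected crop px home / 10mm high [[341.33188095 384.14702287]
 [341.85405379 378.7006036 ]]
the job is handed in; nothing more can be done
None
```

The tall cartridge is in the white dock's slot, released with the gripper clear, the small one is still standing in the rack, and the job is handed in. Wrist force showed floor contact at the expected height, though my final by-eye image check put the top about 9 zoomed pixels above its fully-home position (about 5 px per 10 mm of height), so that check did not confirm it is fully home.

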